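# Wedge the rocking gauge stand

## Task

The gauge stand rocks because its near right screw foot is too short and hangs just off the bench. With the fingertips only, push the wooden wedge along the bench, thin end first, under that foot until it is snug and the stand no longer rocks; then prove it by pressing steadily (about 10 N, for a second) straight down with a fingertip on the corner of the base above that foot: the corner must not sink. Grip and lift nothing, do not shove the stand along or disturb the other things, and leave the wedge in place with the hand clear.

Things in the scene. Friction and masses are not known exactly. Their poses are not given: they have to be found in the camera images.
- stand: gauge stand, about 3 kg: grey base 180 x 230 mm, steel top 42 mm above the bench, underside 17 mm up, four small round screw feet; column and dial gauge (to 210 mm high) at its far left corner. Origin: middle of the base at bench level; x to its far side, y to its left, z up. It stands level on three feet; the near right foot (-x, -y) hangs off the bench
- foot_spot (a point): point at bench level below the middle of the short near right foot (24 mm across, tapering to a flat tip 10 mm across; 18 mm in from the base's near edge, 20 mm from its right edge). The foot hangs 4 to 8 mm up, how much is unknown beforehand. Axes as the stand's; moves with it
- corner_top (a point): point on the flat top of the base, 42 mm up, above the short foot (small dark screw head): press here, within 40 mm. Unwedged, 2 to 3.5 N tips the corner down until the foot meets the bench; let go, it rocks back level. Moves with the stand
- wedge: hardwood wedge lying flat before the short foot, 110 x 60 mm, 120 g: 90 mm ramp, 1.5 mm thick at the toe to 14 mm, then a heel block 20 mm long, 22 mm high. Origin: middle of the underside; x to the toe. Slides with under 1.5 N; snug, its toe is about 13 to 42 mm past the foot's middle and the push rises steeply; past 15 to 30 N it shoves the stand along. Loaded, it does not slip back
- wedge_toe (a point): middle of the lower edge of the wedge's thin end, at bench level, 55 mm ahead of its origin
- wedge_heel (a point): centre of the flat upright back face of the heel (60 mm wide, 22 mm high), 11 mm above the bench, 55 mm behind the wedge's origin: push here
- insert: bystander: steel block with two holes, 40 x 62 x 22 mm, right of the stand; origin under its middle
- bush: bystander: steel flanged bush, 40 mm across, 35 mm high, before the left part of the stand; origin under its middle
- cap_screw: bystander: black socket screw lying, 18 x 53 x 19 mm, left of the wedge; origin under its middle
- ring: bystander: steel spacer ring, 46 mm across, 12 mm high, right of the wedge; origin under its middle
- block: bystander: steel V-block, 48 x 44 x 36 mm, far right; origin under its middle
- tape: bystander: roll of tape lying flat, 100 mm across, 25 mm high, near right; origin under its middle
Not all that is in view belongs to the job. Of the things that look like the wedge, take the one that is nearest to the robot's base at the start.

How it is judged:
On the way:
1. a fingertip presses the corner above the short foot with more than 6 N, the wedge carries it, and the stand stays level (tilt under 0.012 rad, about 1.4 mm at the foot) (contact force between the fingers and stand above 6 N and horizontal distance between the grasp point and corner_top below 0.045 m and contact force between wedge and stand above 1 N and angle between stand's own z axis and vertical below 0.012 rad and horizontal distance between wedge_toe and foot_spot below 0.055 m and x of wedge_toe in the frame of foot_spot above 0.004 m), for 0.3 s.
At the end, for the whole second after the job is handed in: The wedge lies flat on the bench with its toe past the middle of the short foot (by at least 4 mm, and within 55 mm of it), the press test has been passed, and the stand is level within 0.012 rad, at rest and within 15 mm of where it stood (angle between stand's own z axis and vertical below 0.012 rad and horizontal distance between wedge_toe and foot_spot below 0.055 m and distance of stand from where it was at the start of the episode below 0.015 m and height (world z) of wedge below 0.006 m and linear speed of each of stand, wedge below 0.01 m/s and x of wedge_toe in the frame of foot_spot above 0.004 m); the robot touches nothing.
It fails at once if the wedge is lifted off the bench (12 mm) (height (world z) of wedge above 0.012 m).
It fails at once if the stand is shifted by more than 15 mm or tipped far over (distance of stand from where it was at the start of the episode above 0.015 m or angle between stand's own z axis and vertical above 0.12 rad).
It fails at once if a bystander is moved by more than 30 mm (distance of any of insert, bush, cap_screw, ring, block, tape from where it was at the start of the episode above 0.03 m).
It also fails if it takes over 48 s, if anything falls off the work surface, if the arm or the gripper's body presses on something with over 40 N, if the wrist force passes 120 N, or if a joint passes its speed limit or range.

## Robot

A 6-joint arm with a two-finger parallel gripper is mounted at the origin on a cart in front of the work surface, level with it; the furniture and walls round the work are solid. World frame = base frame: x ahead of the robot, y to its left, z up, the work surface at z = 0. Lengths are in m, angles in rad, forces in N, time in s.
With the tool pointing down it reaches from about 0.35 to 0.875 m from the base axis. Payload 4.2 kg.
Tool frame: the origin (TCP) lies at the centre of the arm's flange, where the gripper is bolted on; the fingertips stand 182 mm ahead of it and the grasp point (between the pads) lies grip_point_offset ahead of it (grip_point_offset is the distance from the TCP to the grasp point, in m); x points along the fingers, z is the direction in which the jaws open and shut, and the axes are right-handed (so a half turn about x gives the same grasp; the last joint's range is limited). The gripper opens to 87 mm and grips with 3 to 60 N. Pads are 19 mm wide; open, the fingers measure 117 mm over their backs; the gripper's body (75 mm by 190 mm) begins 51 mm behind the grasp point.
Start: joints at [-0.846, 0.385, 0.008, 0, -1.194, -0.259], TCP at [0.281, -0.558, 0.405] pointing down, gripper open.
Joint ranges: [-3.14, 3.14], [-1.21, 2.06], [-1.07, 1.41], [-3.16, 2.05], [-2.99, -0.16], [-3.1, 3.1]. Speed limits (rad/s): [2.79, 2.79, 3.14, 3.14, 3.14, 3.14].

## Interface

Orientations are given as a unit quaternion [w, x, y, z].
In Python, from bench import sense, camera, camera_model, sign_off, grip_point_offset gives the robot as it stands. The module is installed in compiled form; this text tells all that it offers.
- The arm moves only by the tool apply_moves, never from a script. Its argument "increments" is a list of rows, each a list of 3 entries, a list of its own where there are three numbers: the turn, a rotation vector about the world's x, y, z in degrees, then the shift along the world's x, y, z in mm, then the finger opening in mm, from 0 to 87. In form: [[[rx, ry, rz], [tx, ty, tz], fingers], ...]. A call has 1 to 8 rows; each row shifts and turns the commanded pose from where the row before left it; what a row does not reach is not made up. A row lasts 1/12 s, in which the tool goes at most 41.7 mm and 7.16 degrees, less where a joint would pass 70% of its speed; a pose out of reach is approached as far as the arm can. A call with a gripper value outside its range is refused whole. The fingers move at their own pace and stop on an object; "squeeze" is the grip in N (left out, the last holds). Time passes only in rows, so rows that do not move let the fingers close. It gives the time, the measured TCP pose, the force and the opening at its end, in the units of the state.
- sense(): the state, without advancing time (a new reading comes with each control period).
- camera(name): name is "side" or "top" or "wrist"; returns the picture (480x640x3 uint8, red, green, blue); there is no depth.
- camera_model(name): a dict with "intrinsics" (3x3 intrinsics, pixels), "k1" (the pictures are not rectified: a ray, as slopes to the right and down, at radius r is drawn at 1 + k1 r^2 times it, then the intrinsics apply), "extrinsics" (4x4, takes a point from world to camera coordinates); the wrist camera has in their place "T_tool_cam" (4x4, takes a point from camera to tool coordinates, whose origin is the TCP and whose axes are the tool frame's). Camera axes: x right, y down, z forward; pixel columns grow to the right and rows downward; lengths in m; the calibration is good to about 2 mm. A picture is of the moment at which its call begins: read the wrist's pose just before it. camera_model takes no time and is no camera call.
- sign_off(): hands the job in, once; it reports no verdict.
The state is a dict: "clock": time; "q": joint angles; "qvel": joint speeds; "effort": joint torques, N m; "eef_pos": TCP position; "ee_rot": TCP orientation; "contact_force": force on the tool from outside, world axes, zero at the start; "moment": the same for the moment, N m; "width": finger opening in m.
Only numpy, scipy, OpenCV 4.12 (cv2) and the standard library are available. Lean on these libraries where they do the work, as an engineer would, in place of code of your own. Each camera call takes 0.05 s, during which the arm holds its last target.

## Working session

There is one attempt and no reset: what is moved stays moved. The work goes in short steps, Python scripts to look and compute and a tool call to move; the robot and the scene stay as the last step left them, time stands still between calls to the robot, and variables do not carry over. Pictures are saved under pics/ and viewed, and the job is handed in when it is done.

Besides the shell and the picture viewer there is one more tool, called after "Request:" as name([rows], argument=value, ...), one row to a line, values as JSON. apply_moves: Moves the arm, as the interface text tells. Its arguments: {"type":"object","properties":{"increments":{"type":"array","items":{"type":"array"}},"squeeze":{"type":"number"}},"required":["increments"]}

```bash
mkdir -p pics; python3 - <<'E'
from bench import *
import cv2,numpy as np
s=sense()
for k,v in s.items(): print(k,np.round(v,4))
print(grip_point_offset)
for n in ["side","top","wrist"]:
    cv2.imwrite(f"pics/{n}0.png",camera(n)[:,:,::-1]); m=camera_model(n); print(n,{k:np.round(v,4).tolist() for k,v in m.items()})
E
```

```text
clock 0.0
q [-8.464e-01  3.856e-01  6.600e-03 -5.000e-04 -1.194e+00 -2.586e-01]
qvel [-0.0002 -0.0004  0.0005 -0.001   0.0012  0.0004]
effort [ 1.00000e-03 -3.90671e+01  1.87411e+01  4.21990e+00  1.10000e-02
 -2.00000e-04]
eef_pos [ 0.2806 -0.5582  0.4037]
ee_rot [ 0.3715 -0.6012  0.3708  0.6025]
contact_force [ 0.4214 -0.0792  0.6038]
moment [0.0218 0.0099 0.0229]
width 0.087
0.1635
side {'intrinsics': [[512.8219, 0.0, 324.4082], [0.0, 512.8219, 236.975], [0.0, 0.0, 1.0]], 'k1': -0.1298, 'extrinsics': [[-0.9516, -0.3073, -0.0045, 0.5158], [-0.1548, 0.4918, -0.8568, 0.2471], [0.2655, -0.8147, -0.5156, 0.6824], [0.0, 0.0, 0.0, 1.0]]}
top {'intrinsics': [[529.0824, 0.0, 324.6426], [0.0, 529.0824, 238.4933], [0.0, 0.0, 1.0]], 'k1': 0.0422, 'extrinsics': [[-0.0242, -0.9997, 0.0089, -0.1703], [-0.9859, 0.0224, -0.1658, 0.6215], [0.1655, -0.0128, -0.9861, 1.0623], [0.0, 0.0, 0.0, 1.0]]}
wrist {'intrinsics': [[411.0513, 0.0, 319.076], [0.0, 411.0513, 242.646], [0.0, 0.0, 1.0]], 'k1': -0.028, 'T_tool_cam': [[0.0001, -0.2753, 0.9613, 0.0207], [-0.0001, -0.9613, -0.2753, 0.0759], [1.0, -0.0, -0.0001, 0.0001], [0.0, 0.0, 0.0, 1.0]]}
```

View pics/top0.png

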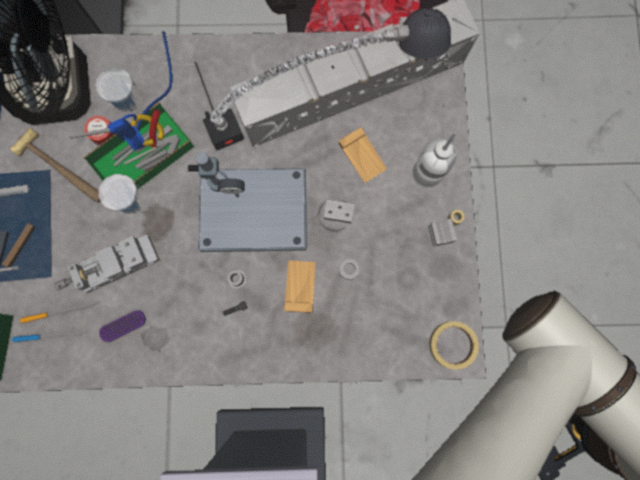

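View pics/side0.png

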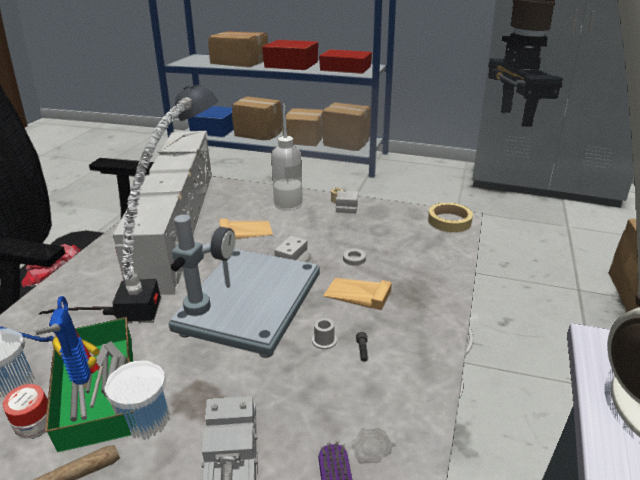

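View pics/wrist0.png

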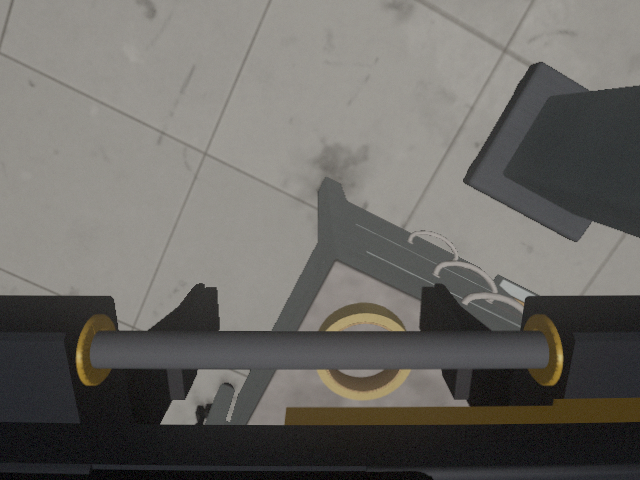

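The top view shows the near wedge at about (300,286), with its heel edge near row 311 and its toe near row 262. The base's near right screw head is at about (298,241), the ring at (349,268) and the cap screw at (235,308). The second wedge, at (362,155), is a decoy. Next I'll zoom in.

```bash
cat > h.py <<'E'
import numpy as np,cv2
from bench import *
def ray(name,uv,T=None):
    m=camera_model(name);K=np.array(m['intrinsics']);k=m['k1']
    d=np.array([(uv[0]-K[0,2])/K[0,0],(uv[1]-K[1,2])/K[1,1]]);u=d.copy()
    for _ in range(30): u=d/(1+k*(u@u))
    E=np.array(m['extrinsics']) if T is None else np.linalg.inv(T)
    R,t=E[:3,:3],E[:3,3]
    return -R.T@t,R.T@np.r_[u,1]
def at(name,uv,z,T=None):
    o,d=ray(name,uv,T);return o+d*(z-o[2])/d[2]
def proj(name,p,T=None):
    m=camera_model(name);K=np.array(m['intrinsics']);k=m['k1']
    E=np.array(m['extrinsics']) if T is None else np.linalg.inv(T)
    c=E[:3,:3]@np.asarray(p)+E[:3,3];u=c[:2]/c[2];u=u*(1+k*(u@u));return u*[K[0,0],K[1,1]]+K[:2,2]
def wristT(s):
    from scipy.spatial.transform import Rotation as R
    w,x,y,z=s['ee_rot'];T=np.eye(4);T[:3,:3]=R.from_quat([x,y,z,w]).as_matrix();T[:3,3]=s['eef_pos']
    return T@np.array(camera_model('wrist')['T_tool_cam'])
E
python3 - <<'E'
from h import *
a=cv2.imread('pics/top0.png')[150:330,190:370];cv2.imwrite('pics/topz.png',cv2.resize(a,None,fx=3.3,fy=3.3,interpolation=cv2.INTER_CUBIC))
a=cv2.imread('pics/side0.png')[215:365,170:400];cv2.imwrite('pics/sidez.png',cv2.resize(a,None,fx=3.4,fy=3.4,interpolation=cv2.INTER_CUBIC))
E
```

```text
(no output)
```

View pics/topz.png

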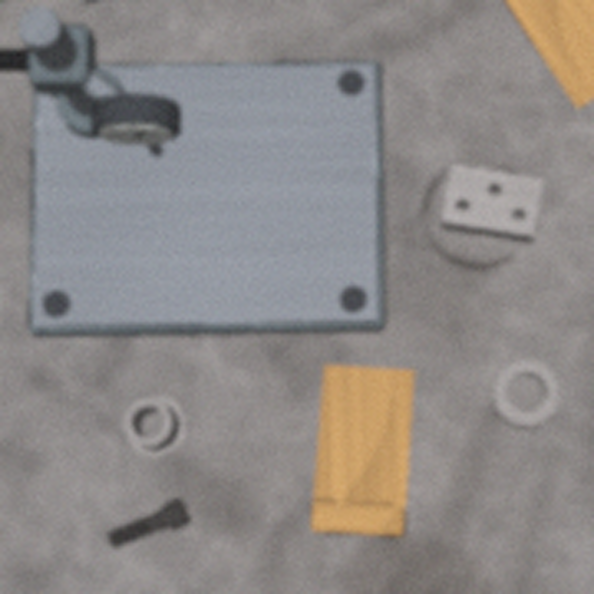

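View pics/sidez.png

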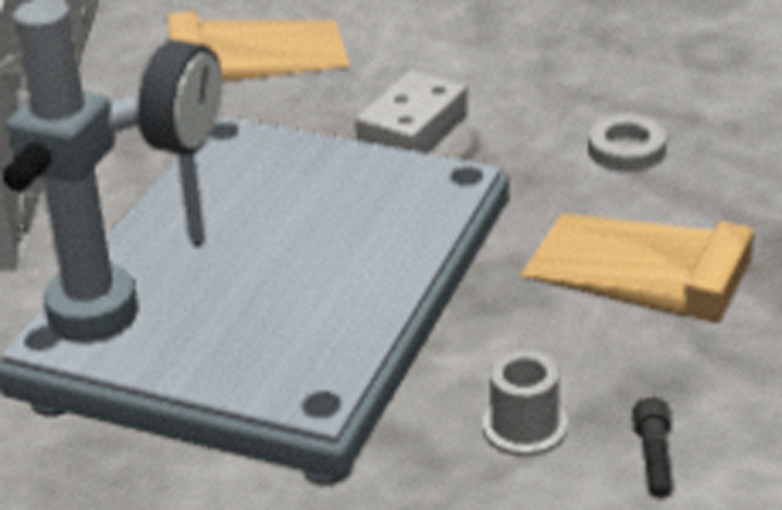

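In the zoomed crops the screw heads are at (351,83), (56,304) and (353,299). The wedge's toe corners are at (325,366) and (414,370), and its heel-back corners at (311,530) and (405,535). Now I'll convert these to positions.

```bash
python3 - <<'E'
from h import *
print('cam',ray('top',(0,0))[0],ray('side',(0,0))[0])
def Z(p,z): return at('top',(190+(p[0]+.5)/3.3-.5,150+(p[1]+.5)/3.3-.5),z)
def S(p,z): return at('side',(170+(p[0]+.5)/3.4-.5,215+(p[1]+.5)/3.4-.5),z)
P={}
for n,p,z in [('FR',(351,83),.042),('NL',(56,304),.042),('NR',(353,299),.042),('toeL',(325,366),.0015),('toeR',(414,370),.0015),('heelL',(311,530),.022),('heelR',(405,535),.022),('heelLb',(311,530),.0),('heelRb',(405,535),.0),
 ('cap',(180,512),.01),('ring',(526,393),.012),('insert',(490,203),.022),('bush',(153,425),.035)]:
    P[n]=Z(p,z); print(n,np.round(P[n]*1000,1))
print('side')
for n,p,z in [('FR',(467,177),.042),('NR?',(321,404),.042),('toeL',(522,276),0.00),('toeR',(561,214),.0015),('heelLtop',(721,293),.022),('heelRtop',(753,230),.022),('heelLbot',(718,321),0)]:
    print(n,np.round(S(p,z)*1000,1))
d=P['FR']-P['NR'];print('stand dir',np.degrees(np.arctan2(d[1],d[0])),np.linalg.norm(d), np.linalg.norm(P['NL']-P['NR']))
d=P['NL']-P['NR'];print(np.degrees(np.arctan2(d[1],d[0]))-90)
t=(P['toeL']+P['toeR'])/2;h=(P['heelL']+P['heelR'])/2;d=t-h;print('wedge',t,h,np.degrees(np.arctan2(d[1],d[0])),np.linalg.norm(d[:2]))
E
```

```text
cam [ 0.43274422 -0.17059048  1.1521418 ] [0.34795829 0.5929128  0.56580025]
FR [ 760.6 -126.3   42. ]
NL [617.7  65.   42. ]
NR [ 616.7 -125.4   42. ]
toeL [ 578.8 -104.5    1.5]
toeR [ 574.7 -163.4    1.5]
heelL [470.6 -95.4  22. ]
heelR [ 466.  -155.5   22. ]
heelLb [471.3 -93.9   0. ]
heelRb [ 466.6 -155.2    0. ]
cap [484.7 -10.   10. ]
ring [ 556.6 -236.6   12. ]
insert [ 682.3 -216.2   22. ]
bush [539.1   3.8  35. ]
side
FR [ 615.6 -126.1   42. ]
NR? [617.7  63.1  42. ]
toeL [ 578.3 -105.     0. ]
toeR [ 574.4 -163.1    1.5]
heelLtop [469.6 -94.5  22. ]
heelRtop [ 465.1 -152.1   22. ]
heelLbot [471.  -99.2   0. ]
stand dir -0.3738173190999972 0.14390494813487514 0.19032127569327612
-0.32442144230419956
wedge [ 0.57674317 -0.1339405   0.0015    ] [ 0.4682786  -0.12546568  0.022     ] -4.467700702786394 0.10879515690484574
```

Cross-checks:
- **Stand:** the screw-head spacings come out at 144 and 190 mm, as they must be. foot_spot is at about (616.5, -125.5) mm and the stand's yaw is about -0.4°.
- **Wedge:** it measures 109 x 59 mm. The toe is at (577,-134), the heel at (468,-125.5), and the yaw is about -4.3°.
- **Top and side cameras** agree within 2 mm.

My plan is to square the wedge by pushing its heel with both fingertips, jaw line along y, so the toe swings to y of about -126.

```bash
python3 - <<'E'
from h import *
s=sense();T=wristT(s)
from scipy.spatial.transform import Rotation as R
w,x,y,z=s['ee_rot'];M=R.from_quat([x,y,z,w]).as_matrix();print(M.round(3))
zt=M[:,2];print('jaw angle',np.degrees(np.arctan2(zt[1],zt[0])), 'tilt of tool x',M[:,0])
print('tool y angle',np.degrees(np.arctan2(M[1,1],M[0,1])))
E
```

```text
[[-0.001 -0.894 -0.449]
 [ 0.001 -0.449  0.894]
 [-1.     0.     0.002]]
jaw angle 116.67859582579673 tilt of tool x [-8.52775762e-04  1.46620402e-03 -9.99998562e-01]
tool y angle -153.3213941166472
```

Request:
apply_moves([
  [[0, 0, -4], [13, 36, 0], 30],
  [[0, 0, -4], [13, 36, 0], 30],
  [[0, 0, -4], [13, 36, 0], 30],
  [[0, 0, -4], [13, 36, 0], 30],
  [[0, 0, -4], [13, 36, 0], 30],
  [[0, 0, -4], [13, 36, 0], 30],
  [[0, 0, -3], [13, 36, 0], 30],
  [[0, 0, 0], [13, 36, 0], 30],
])

```text
clock: 0.82
eef_pos: [0.3847, -0.2686, 0.4046]
ee_rot: [0.502, -0.498, 0.502, 0.498]
contact_force: [0.7, -0.6, -0.1]
width: 0.0418
```

Request:
apply_moves([
  [[0, 0, 0], [12, 36, 0], 30],
  [[0, 0, 0], [12, 36, 0], 30],
  [[0, 0, 0], [12, 36, 0], 30],
  [[0, 0, 0], [9, 36, 0], 30],
  [[0, 0, 0], [0, 0, -30], 30],
  [[0, 0, 0], [0, 0, -30], 30],
  [[0, 0, 0], [0, 0, -30], 30],
  [[0, 0, 0], [0, 0, 0], 30],
])

```text
clock: 1.48
eef_pos: [0.4275, -0.1259, 0.3098]
ee_rot: [0.499, -0.495, 0.504, 0.502]
contact_force: [-1.8, -0.2, 0.1]
width: 0.0302
```

```bash
python3 - <<'E'
from h import *
s=sense()
for k in ['clock','eef_pos','ee_rot','contact_force','width']: print(k,np.round(s[k],4))
print(wristT(s).round(3))
for n in ['top','wrist','side']: cv2.imwrite(f'pics/{n}1.png',camera(n)[:,:,::-1])
E
```

```text
clock 1.4833
eef_pos [ 0.4275 -0.1259  0.3098]
ee_rot [ 0.4987 -0.4952  0.5043  0.5017]
contact_force [-1.7879 -0.2297  0.0946]
width 0.0302
[[ 0.006  0.965  0.264  0.351]
 [ 1.    -0.006 -0.001 -0.126]
 [ 0.001  0.264 -0.965  0.29 ]
 [ 0.     0.     0.     1.   ]]
```

View pics/wrist1.png

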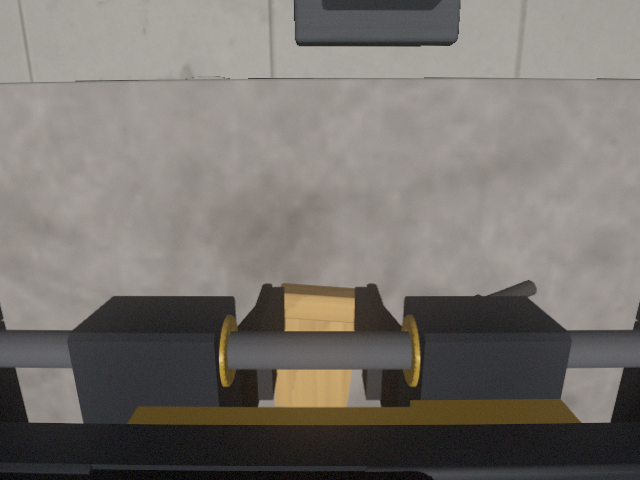

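View pics/side1.png

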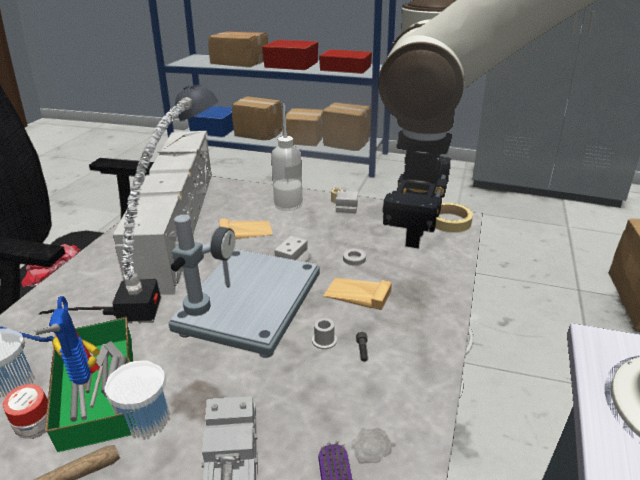

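The wrist view shows the wedge's heel at (320,300), between and ahead of the fingers, with free bench behind it. The side view shows the gripper clear of everything, so I'll lower it behind the heel.

Request:
apply_moves([
  [[0, 0, 0], [0, 0, -30], 30],
  [[0, 0, 0], [0, 0, -30], 30],
  [[0, 0, 0], [0, 0, -30], 30],
  [[0, 0, 0], [0, 0, -20], 30],
  [[0, 0, 0], [0, 0, -8], 30],
  [[0, 0, 0], [0, 0, 0], 30],
  [[0, 0, 0], [0, 0, 0], 30],
])

```text
clock: 2.22
eef_pos: [0.4309, -0.1265, 0.1981]
ee_rot: [0.502, -0.499, 0.501, 0.498]
contact_force: [0.9, 1.1, -0.7]
width: 0.0302
```

```bash
python3 - <<'E'
from h import *
s=sense()
for k in ['clock','eef_pos','ee_rot','contact_force','width']: print(k,np.round(s[k],4))
for n in ['wrist','side']: cv2.imwrite(f'pics/{n}2.png',camera(n)[:,:,::-1])
a=cv2.imread('pics/side2.png')[195:365,250:450];cv2.imwrite('pics/side2z.png',cv2.resize(a,None,fx=3.5,fy=3.5,interpolation=cv2.INTER_CUBIC))
E
```

```text
clock 2.2167
eef_pos [ 0.4309 -0.1265  0.1981]
ee_rot [ 0.502  -0.4995  0.5006  0.4979]
contact_force [ 0.8881  1.1129 -0.7353]
width 0.0302
```

View pics/side2z.png

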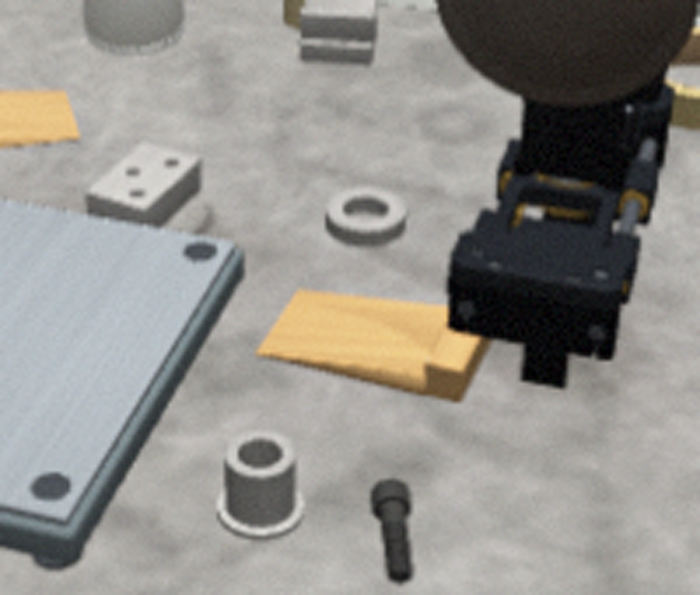

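The fingertips are about 16 mm up, clear behind the heel, which sits at (460,370) in the crop. I'll lower 9 mm more and start the push slowly.

Request:
apply_moves([
  [[0, 0, 0], [0, 1, -5], 30],
  [[0, 0, 0], [0, 0, -4], 30],
  [[0, 0, 0], [5, 0, 0], 30],
  [[0, 0, 0], [5, 0, 0], 30],
  [[0, 0, 0], [4, 0, 0], 30],
  [[0, 0, 0], [3, 0, 0], 30],
  [[0, 0, 0], [3, 0, 0], 30],
  [[0, 0, 0], [3, 0, 0], 30],
])

```text
clock: 2.98
eef_pos: [0.4531, -0.1254, 0.1877]
ee_rot: [0.501, -0.499, 0.501, 0.499]
contact_force: [-0.0, -0.6, -0.6]
width: 0.0295
```

Request:
apply_moves([
  [[0, 0, 0], [3, 0, 0], 30],
  [[0, 0, 0], [3, 0, 0], 30],
  [[0, 0, 0], [3, 0, 0], 30],
  [[0, 0, 0], [3, 0, 0], 30],
  [[0, 0, 0], [2, 0, 0], 30],
  [[0, 0, 0], [0, 0, 0], 30],
])

```text
clock: 3.48
eef_pos: [0.4673, -0.1254, 0.1878]
ee_rot: [0.502, -0.499, 0.501, 0.498]
contact_force: [-0.3, -0.1, 0.4]
width: 0.0302
```

```bash
python3 - <<'E'
from h import *
s=sense()
for k in ['clock','eef_pos','ee_rot','contact_force','width']: print(k,np.round(s[k],4))
for n in ['top','side']: cv2.imwrite(f'pics/{n}3.png',camera(n)[:,:,::-1])
a=cv2.imread('pics/side3.png')[195:365,250:450];b=cv2.imread('pics/top3.png')[195:365,220:420];cv2.imwrite('pics/z3.png',cv2.resize(np.hstack([a,b]),None,fx=2,fy=2,interpolation=cv2.INTER_CUBIC))
E
```

```text
clock 3.4833
eef_pos [ 0.4673 -0.1254  0.1878]
ee_rot [ 0.5015 -0.4989  0.5011  0.4985]
contact_force [-0.3067 -0.0635  0.4054]
width 0.0302
```

View pics/z3.png

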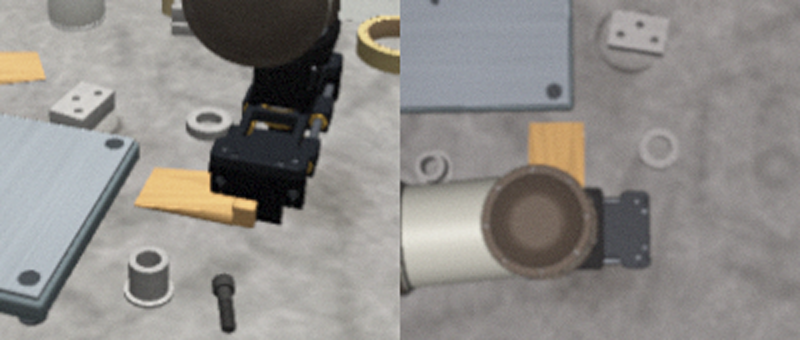

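In the top half of the picture the toe edge is level, from (529,122) to (585,122), so the wedge has squared up. The gripper arm hides the heel. I'll measure the toe centre.

```bash
python3 - <<'E'
from h import *
for x in (529,585): print(at('top',(220+(x-400+.5)/2-.5,195+122.5/2-.5),.0015).round(4))
a=cv2.imread('pics/top3.png')[215:275,260:340];cv2.imwrite('pics/z3b.png',cv2.resize(a,None,fx=10,fy=10,interpolation=cv2.INTER_CUBIC))
E
```

```text
[ 0.5896 -0.0961  0.0015]
[ 0.5882 -0.1574  0.0015]
```

View pics/z3b.png

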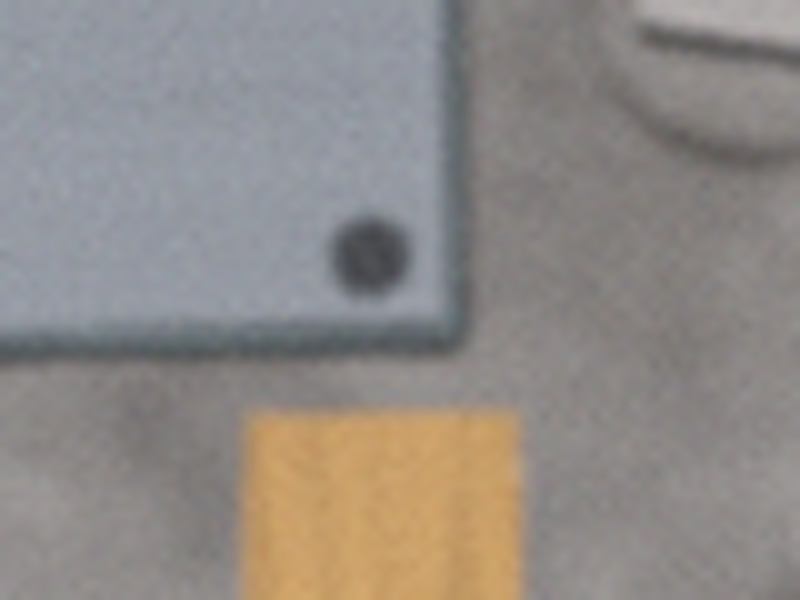

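The toe centre is at about (588.5, -126.5) and square to the stand. The foot is in line with it at y = -125.5. I'll push on towards the foot, going slower before the expected contact, at TCP x of about 0.508 to 0.537.

Request:
apply_moves([
  [[0, 0, 0], [4, 0, 0], 30],
  [[0, 0, 0], [4, 0, 0], 30],
  [[0, 0, 0], [4, 0, 0], 30],
  [[0, 0, 0], [4, 0, 0], 30],
  [[0, 0, 0], [4, 0, 0], 30],
  [[0, 0, 0], [4, 0, 0], 30],
  [[0, 0, 0], [4, 0, 0], 30],
  [[0, 0, 0], [3, 0, 0], 30],
])

```text
clock: 4.25
eef_pos: [0.4983, -0.1254, 0.1877]
ee_rot: [0.501, -0.499, 0.501, 0.499]
contact_force: [-0.6, 0.1, -0.2]
width: 0.0301
```

Request:
apply_moves([
  [[0, 0, 0], [1, 0, 0], 30],
  [[0, 0, 0], [1, 0, 0], 30],
  [[0, 0, 0], [1, 0, 0], 30],
  [[0, 0, 0], [1, 0, 0], 30],
  [[0, 0, 0], [1, 0, 0], 30],
  [[0, 0, 0], [1, 0, 0], 30],
])

```text
clock: 4.75
eef_pos: [0.5038, -0.1254, 0.1877]
ee_rot: [0.501, -0.499, 0.501, 0.499]
contact_force: [0.2, 0.8, -0.7]
width: 0.03
```

Request:
apply_moves([
  [[0, 0, 0], [1, 0, 0], 30],
  [[0, 0, 0], [1, 0, 0], 30],
  [[0, 0, 0], [1, 0, 0], 30],
  [[0, 0, 0], [1, 0, 0], 30],
])

```text
clock: 5.08
eef_pos: [0.5078, -0.1254, 0.1878]
ee_rot: [0.501, -0.499, 0.501, 0.499]
contact_force: [-0.7, 0.2, -0.7]
width: 0.0298
```

Request:
apply_moves([
  [[0, 0, 0], [1, 0, 0], 30],
  [[0, 0, 0], [1, 0, 0], 30],
  [[0, 0, 0], [1, 0, 0], 30],
])

```text
clock: 5.33
eef_pos: [0.5108, -0.1254, 0.1877]
ee_rot: [0.501, -0.499, 0.501, 0.499]
contact_force: [-0.2, 0.5, -0.1]
width: 0.0301
```

Request:
apply_moves([
  [[0, 0, 0], [1, 0, 0], 30],
  [[0, 0, 0], [1, 0, 0], 30],
])

```text
clock: 5.5
eef_pos: [0.5128, -0.1254, 0.1877]
ee_rot: [0.501, -0.499, 0.501, 0.499]
contact_force: [-1.0, -0.3, -0.3]
width: 0.0301
```

Request:
apply_moves([
  [[0, 0, 0], [1, 0, 0], 30],
  [[0, 0, 0], [1, 0, 0], 30],
])

```text
clock: 5.67
eef_pos: [0.5148, -0.1254, 0.1877]
ee_rot: [0.501, -0.499, 0.501, 0.499]
contact_force: [-0.6, 0.4, -0.7]
width: 0.03
```

Request:
apply_moves([
  [[0, 0, 0], [1, 0, 0], 30],
  [[0, 0, 0], [1, 0, 0], 30],
])

```text
clock: 5.83
eef_pos: [0.5165, -0.1254, 0.1877]
ee_rot: [0.501, -0.498, 0.502, 0.499]
contact_force: [-1.9, 0.5, 0.8]
width: 0.0301
```

Request:
apply_moves([
  [[0, 0, 0], [1, 0, 0], 30],
  [[0, 0, 0], [1, 0, 0], 30],
])

```text
clock: 6.0
eef_pos: [0.5178, -0.1254, 0.1876]
ee_rot: [0.501, -0.498, 0.502, 0.499]
contact_force: [-5.1, 0.4, 3.2]
width: 0.0301
```

Request:
apply_moves([
  [[0, 0, 0], [1, 0, 0], 30],
])

```text
clock: 6.08
eef_pos: [0.5184, -0.1255, 0.1875]
ee_rot: [0.5, -0.497, 0.503, 0.5]
contact_force: [-7.1, 0.2, 3.8]
width: 0.0299
```

Request:
apply_moves([
  [[0, 0, 0], [0, 0, 0], 30],
  [[0, 0, 0], [0, 0, 0], 30],
])

```text
clock: 6.25
eef_pos: [0.5184, -0.1255, 0.1875]
ee_rot: [0.5, -0.497, 0.503, 0.5]
contact_force: [-5.3, 0.7, 4.9]
width: 0.0299
```

```bash
python3 - <<'E'
from h import *
s=sense()
for k in ['clock','eef_pos','contact_force','width']: print(k,np.round(s[k],4))
for n in ['top','side']: cv2.imwrite(f'pics/{n}4.png',camera(n)[:,:,::-1])
a=cv2.imread('pics/side4.png')[215:365,170:370];b=cv2.imread('pics/top4.png')[160:310,190:390];cv2.imwrite('pics/z4.png',cv2.resize(np.hstack([a,b]),None,fx=2,fy=2,interpolation=cv2.INTER_CUBIC))
E
```

```text
clock 6.25
eef_pos [ 0.5184 -0.1255  0.1875]
contact_force [-5.321   0.7337  4.8718]
width 0.0299
```

View pics/z4.png

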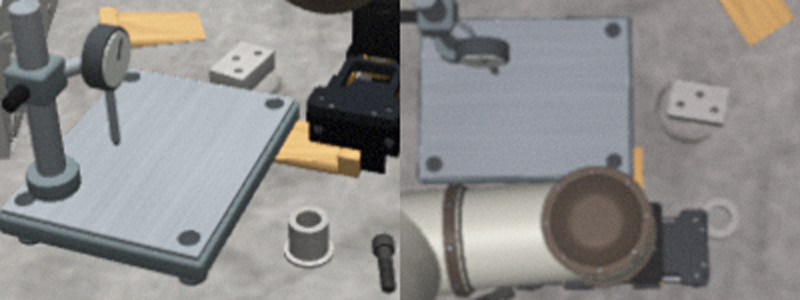

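The push rose from 1 N to 7 N over the last 3 mm. The toe is now about 23 mm past the foot, inside the 13–42 mm band. I'll nudge it slightly more to seat it.

Request:
apply_moves([
  [[0, 0, 0], [1, 0, 0], 30],
  [[0, 0, 0], [1, 0, 0], 30],
  [[0, 0, 0], [0, 0, 0], 30],
])

```text
clock: 6.6
eef_pos: [0.5195, -0.1256, 0.1873]
ee_rot: [0.5, -0.496, 0.504, 0.5]
contact_force: [-7.9, 1.1, 6.2]
width: 0.0301
```

That gives about 8 N, so it's snug. Now I'll back straight off, lift and look.

Request:
apply_moves([
  [[0, 0, 0], [-4, 0, 0], 30],
  [[0, 0, 0], [-10, 0, 0], 30],
  [[0, 0, 0], [-20, 0, 0], 30],
  [[0, 0, 0], [-10, 0, 10], 30],
  [[0, 0, 0], [0, 0, 30], 30],
  [[0, 0, 0], [0, 0, 30], 30],
  [[0, 0, 0], [0, 0, 30], 0],
  [[0, 0, 0], [0, 0, 0], 0],
])

```text
clock: 7.27
eef_pos: [0.4797, -0.1254, 0.2939]
ee_rot: [0.504, -0.503, 0.497, 0.495]
contact_force: [1.5, -0.2, 0.6]
width: 0.0229
```

```bash
python3 - <<'E'
from h import *
s=sense()
for k in ['clock','eef_pos','ee_rot','contact_force','width']: print(k,np.round(s[k],4))
for n in ['top','side']: cv2.imwrite(f'pics/{n}5.png',camera(n)[:,:,::-1])
a=cv2.imread('pics/side5.png')[215:365,170:370];b=cv2.imread('pics/top5.png')[160:310,190:390];cv2.imwrite('pics/z5.png',cv2.resize(np.hstack([a,b]),None,fx=2,fy=2,interpolation=cv2.INTER_CUBIC))
E
```

```text
clock 7.2667
eef_pos [ 0.4797 -0.1254  0.2939]
ee_rot [ 0.5044 -0.503   0.4973  0.4952]
contact_force [ 1.5278 -0.18    0.6347]
width 0.0229
```

View pics/z5.png

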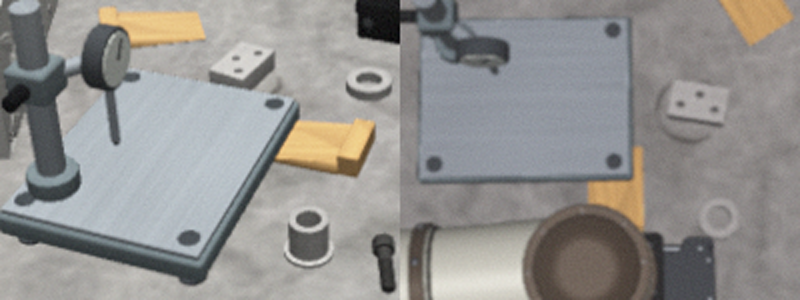

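The side view shows the wedge under the near right corner, with its heel at (360,145) and the stand unmoved. I'll check the heel and stand positions numerically.

```bash
python3 - <<'E'
from h import *
a=cv2.imread('pics/side5.png')[250:320,290:370];cv2.imwrite('pics/z5b.png',cv2.resize(a,None,fx=8,fy=8,interpolation=cv2.INTER_CUBIC))
for n in ('top','side'):
    A=cv2.imread(f'pics/{n}0.png',0).astype(np.float32);B=cv2.imread(f'pics/{n}5.png',0).astype(np.float32)
    sl=np.s_[170:235,205:300] if n=='top' else np.s_[255:340,175:285]
    print(n,cv2.phaseCorrelate(A[sl],B[sl]))
E
```

```text
top ((0.027815279467404253, -0.009926880795887882), 1.0200570785888918)
side ((-0.02130017476409307, -0.02105987703630774), 0.9762521199826841)
```

View pics/z5b.png

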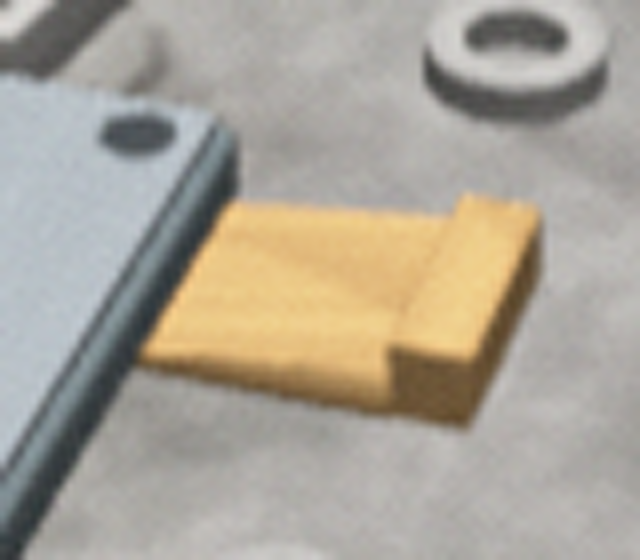

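```bash
python3 - <<'E'
from h import *
for p,z in (((472,358),.022),((543,210),.022),((466,428),0)):
    print(at('side',(290+(p[0]+.5)/8-.5,250+(p[1]+.5)/8-.5),z).round(4))
E
```

```text
[ 0.5286 -0.0952  0.022 ]
[ 0.528  -0.1535  0.022 ]
[ 0.5303 -0.0982  0.    ]
```

The heel is at (529, -125), so the toe is at x of about 639 (22 mm past the foot), square and centred. The stand has not shifted (image shift under 0.03 px). Next I'll go over the corner with the fingers closed for the press test.

Request:
apply_moves([
  [[0, 0, 0], [20, 0, 0], 0],
  [[0, 0, 0], [30, 0, 0], 0],
  [[0, 0, 0], [30, 0, 0], 0],
  [[0, 0, 0], [30, 0, 0], 0],
  [[0, 0, 0], [22, 0, 0], 0],
  [[0, 0, 0], [5, 0, 0], 0],
  [[0, 0, 0], [0, 0, 0], 0],
  [[0, 0, 0], [0, 0, 0], 0],
])

```text
clock: 8.03
eef_pos: [0.6138, -0.1253, 0.286]
ee_rot: [0.501, -0.498, 0.502, 0.499]
contact_force: [-0.4, 0.0, -0.9]
width: 0.0005
```

Request:
apply_moves([
  [[0, 0, 0], [0, 0, -20], 0],
  [[0, 0, 0], [0, 0, -20], 0],
  [[0, 0, 0], [0, 0, -15], 0],
  [[0, 0, 0], [0, 0, -5], 0],
  [[0, 0, 0], [0, 0, 0], 0],
])

```text
clock: 8.45
eef_pos: [0.6132, -0.1255, 0.2263]
ee_rot: [0.5, -0.498, 0.502, 0.5]
contact_force: [-0.6, -0.4, 0.9]
width: 0.0003
```

Request:
apply_moves([
  [[0, 0, 0], [2, 0, -1], 0],
  [[0, 0, 0], [0, 0, -1], 0],
  [[0, 0, 0], [0, 0, 0], 0],
])

```text
clock: 8.7
eef_pos: [0.617, -0.1254, 0.2268]
ee_rot: [0.502, -0.499, 0.501, 0.498]
contact_force: [-0.1, 0.0, 1.1]
width: 0.0008
```

Request:
apply_moves([
  [[0, 0, 0], [0, 0, -1], 0],
  [[0, 0, 0], [0, 0, 0], 0],
])

```text
clock: 8.87
eef_pos: [0.6168, -0.1254, 0.2252]
ee_rot: [0.502, -0.499, 0.501, 0.498]
contact_force: [-1.1, 0.8, -0.1]
width: 0.0006
```

Request:
apply_moves([
  [[0, 0, 0], [0, 0, -1], 0],
  [[0, 0, 0], [0, 0, 0], 0],
])

```text
clock: 9.03
eef_pos: [0.6169, -0.1254, 0.2244]
ee_rot: [0.501, -0.499, 0.501, 0.498]
contact_force: [-0.2, 0.4, 2.4]
width: 0.0002
```

Request:
apply_moves([
  [[0, 0, 0], [0, 0, -1], 0],
  [[0, 0, 0], [0, 0, 0], 0],
])

```text
clock: 9.2
eef_pos: [0.6169, -0.1253, 0.2244]
ee_rot: [0.501, -0.499, 0.501, 0.498]
contact_force: [-2.5, 0.4, 8.4]
width: 0.0003
```

The force is 8.4 N and z hasn't changed. I'll add a little and hold for over a second.

Request:
apply_moves([
  [[0, 0, 0], [0, 0, -0.4], 0],
  [[0, 0, 0], [0, 0, 0], 0],
  [[0, 0, 0], [0, 0, 0], 0],
  [[0, 0, 0], [0, 0, 0], 0],
  [[0, 0, 0], [0, 0, 0], 0],
  [[0, 0, 0], [0, 0, 0], 0],
  [[0, 0, 0], [0, 0, 0], 0],
  [[0, 0, 0], [0, 0, 0], 0],
])

```text
clock: 9.87
eef_pos: [0.6168, -0.1253, 0.2243]
ee_rot: [0.501, -0.499, 0.501, 0.498]
contact_force: [-3.2, 1.1, 9.7]
width: 0.0005
```

Request:
apply_moves([
  [[0, 0, 0], [0, 0, 0], 0],
  [[0, 0, 0], [0, 0, 0], 0],
  [[0, 0, 0], [0, 0, 0], 0],
  [[0, 0, 0], [0, 0, 0], 0],
  [[0, 0, 0], [0, 0, 0], 0],
  [[0, 0, 0], [0, 0, 0], 0],
  [[0, 0, 0], [0, 0, 0], 0],
])

```text
clock: 10.45
eef_pos: [0.6168, -0.1253, 0.2244]
ee_rot: [0.501, -0.499, 0.501, 0.498]
contact_force: [-3.9, 1.4, 8.6]
width: 0.0004
```

```bash
python3 - <<'E'
from h import *
s=sense()
for k in ['clock','eef_pos','contact_force','width']: print(k,np.round(s[k],4))
B=camera('side');cv2.imwrite('pics/side6.png',B[:,:,::-1])
A=cv2.imread('pics/side0.png',0).astype(np.float32);B=cv2.imread('pics/side6.png',0).astype(np.float32)
sl=np.s_[255:340,175:275];print(cv2.phaseCorrelate(A[sl],B[sl]))
a=cv2.imread('pics/side6.png')[180:360,160:400];cv2.imwrite('pics/z6.png',cv2.resize(a,None,fx=3,fy=3,interpolation=cv2.INTER_CUBIC))
E
```

```text
clock 10.45
eef_pos [ 0.6168 -0.1253  0.2244]
contact_force [-3.9189  1.3751  8.6025]
width 0.0004
((0.004372928398538534, 0.03689983988750356), 0.9428478605482313)
```

View pics/z6.png

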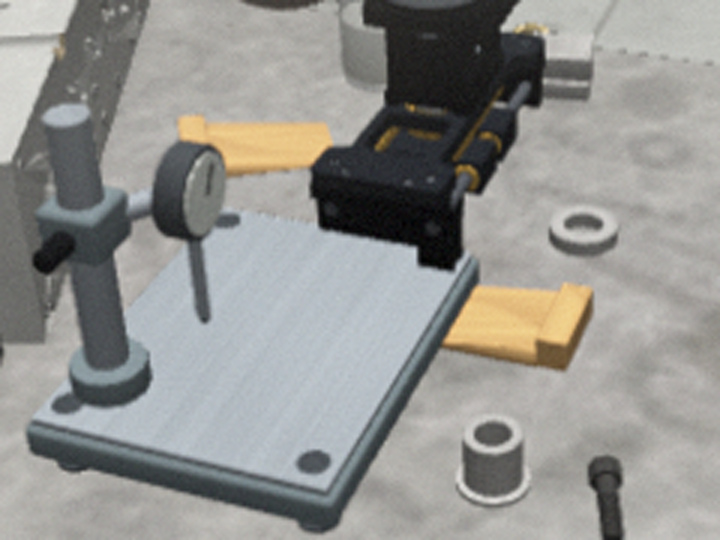

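The fingertips are on the corner at about (440,260) in the crop. Under 9–10 N for 1.3 s the height stayed at 0.2243–0.2244 (it was 0.2244 at first contact), so the corner doesn't sink. I'll lift straight off and clear the area.

Request:
apply_moves([
  [[0, 0, 0], [0, 0, 2], 0],
  [[0, 0, 0], [0, 0, 5], 0],
  [[0, 0, 0], [0, 0, 20], 0],
  [[0, 0, 0], [0, 0, 35], 0],
  [[0, 0, 0], [-20, 0, 35], 0],
  [[0, 0, 0], [-35, 0, 20], 0],
  [[0, 0, 0], [-35, 0, 0], 0],
  [[0, 0, 0], [-35, 0, 0], 0],
])

```text
clock: 11.17
eef_pos: [0.4906, -0.1254, 0.3407]
ee_rot: [0.502, -0.499, 0.5, 0.498]
contact_force: [-0.1, 1.3, -0.1]
width: 0.0003
```

Request:
apply_moves([
  [[0, 0, 0], [-30, -30, 0], 0],
  [[0, 0, 0], [-20, -36, 0], 0],
  [[0, 0, 0], [0, -40, 0], 0],
  [[0, 0, 0], [0, -40, 0], 0],
  [[0, 0, 0], [0, -40, 0], 0],
  [[0, 0, 0], [0, 0, 0], 0],
  [[0, 0, 0], [0, 0, 0], 0],
])

```text
clock: 11.75
eef_pos: [0.4417, -0.3127, 0.3388]
ee_rot: [0.502, -0.497, 0.502, 0.498]
contact_force: [0.5, 0.3, -0.7]
width: -0.0001
```

```bash
python3 - <<'E'
from h import *
s=sense()
for k in ['clock','eef_pos','contact_force']: print(k,np.round(s[k],4))
for n in ['top','side']: cv2.imwrite(f'pics/{n}7.png',camera(n)[:,:,::-1])
for n in ('top','side'):
    A=cv2.imread(f'pics/{n}0.png',0).astype(np.float32);B=cv2.imread(f'pics/{n}7.png',0).astype(np.float32)
    sl=np.s_[170:235,205:300] if n=='top' else np.s_[255:340,175:285]
    print(n,cv2.phaseCorrelate(A[sl],B[sl]))
a=cv2.imread('pics/side7.png')[215:365,170:370];b=cv2.imread('pics/top7.png')[180:330,220:420];cv2.imwrite('pics/z7.png',cv2.resize(np.hstack([a,b]),None,fx=2,fy=2,interpolation=cv2.INTER_CUBIC))
E
```

```text
clock 11.75
eef_pos [ 0.4417 -0.3127  0.3388]
contact_force [ 0.4523  0.3474 -0.6804]
top ((0.07106862813576953, -0.004642468921637999), 1.0218442733641024)
side ((-0.0722006769860215, -0.010295786502972248), 0.9810286433608444)
```

View pics/z7.png

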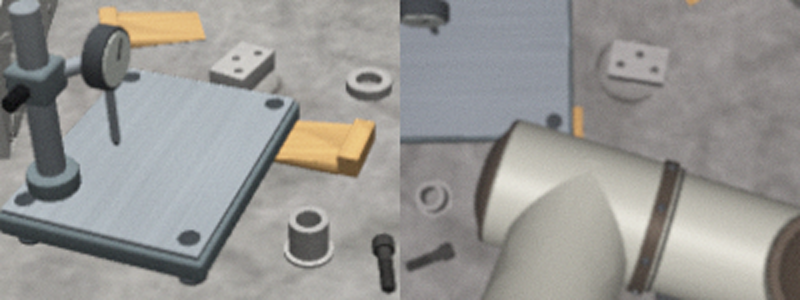

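The wedge is still under the corner with its heel at (358,147), the same pixel as before the press. The stand has not moved, the bystanders in view haven't either, and the hand is clear. I'll hand it in.

```bash
python3 -c "
from bench import *
sign_off()"
```

```text
the job is handed in; nothing more can be done
```

The wedge is snug under the short foot, and the corner did not sink in the press test. I handed the job in at about 12 s; the simulator gives no verdict.

- **Push:** I pushed the near wedge by its heel with both fingertips, which squared it to the stand. The push rose from about 1 N to 8 N as it seated. The toe ended about 22 mm past the foot's middle, inside the expected 13–42 mm.
- **Press test:** I pressed the corner above the foot with closed fingertips at about 8.5–10 N for some 1.3 s. The fingertip height stayed within 0.1 mm of first contact. About 4 N of sideways force showed up during the press, and nothing visibly slid.
- **Final checks:** Image comparison of the stand before and after shows a shift of under 0.1 px. In the side view the wedge is where it was before the press, and the hand was clear with only noise-level force.
- **Not checked:** The arm hid part of the final top view. I judged the bystanders only by eye, and did not look at the tape or V-block again at the end.

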